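Pry open the console cover

ROBOT

A 6-joint arm with a two-finger parallel gripper is mounted at the origin on the work surface. World frame = base frame: x ahead of the robot, y to its left, z up, the work surface at z = 0. Lengths are in m, angles in rad, forces in N, time in s.
With the tool pointing down it reaches from about 0.275 to 0.75 m from the base axis. Payload 10.2 kg.
Tool frame: the origin (TCP) lies between the finger pads; the fingertips stand 17 mm ahead of it and the grasp point (between the pads) lies 2 mm behind it (robot.tip_extent is the distance from the TCP to the fingertips, in m); z points along the fingers, y is the direction in which the jaws open and shut (so a half turn about z gives the same grasp; the last joint's range is limited). The gripper opens to 88 mm and grips with 3 to 60 N. Pads are 18 mm wide; open, the fingers measure 123 mm over their backs; the gripper's body (75 mm by 187 mm) begins 45 mm behind the grasp point.
Start: joints at [-1.341, 0.313, 1.498, -0, 1.331, -0.223], TCP at [0.23, -0.472, 0.256] pointing down, gripper open.
Joint ranges: [-2.94, 2.94], [-0.97, 2.17], [0.19, 2.56], [-1.23, 4.37], [0.02, 3.11], [-2.88, 2.88]. Speed limits (rad/s): [2.39, 2.39, 3.01, 3.14, 3.14, 3.14].

INTERFACE

Orientations are given as a 3x3 rotation matrix whose columns are the frame's x, y, z axes.
In Python, from workcell import robot, imaging gives the robot as it stands. The module is installed in compiled form; this text tells all that it offers.
- The arm moves only by the shell command python3 -m handwheel 'ROWS'. ROWS is text: rows parted by semicolons, each of 7 numbers parted by spaces: the shift along the tool's x, y, z in m, then the turn, a rotation vector about the tool's x, y, z in rad, then the finger opening in m, from 0 to 0.0881. A call has 1 to 10 rows; each row is the pose to reach, as a shift and turn from the pose measured when the call began, along the tool's axes at that moment; what a row does not reach only later rows make up. A row lasts 1/12 s, in which the tool goes at most 41.7 mm and 7.16 degrees, less where a joint would pass 70% of its speed; a pose out of reach is approached as far as the arm can. A call with a gripper value outside its range is refused whole. The fingers move at their own pace and stop on an object; the grip force is fixed at half the most. Time passes only in rows, so rows that repeat a pose let the fingers close. It gives the time, the measured TCP pose, the force and the opening at its end, in the units of the state.
- robot.state(): the state, without advancing time (a new reading comes with each control period).
- imaging.capture(name): name is "side" or "top" or "wrist"; returns (picture, depth): 420x560x3 uint8, red, green, blue; 420x560 float32, m along the optical axis (not along the pixel's ray), 0 where there is no reading.
- imaging.get_calibration(name): a dict with "mtx" (3x3 intrinsics, pixels), "R" (3x3) and "t" (3): a world point X has camera coordinates R X + t; the wrist camera has in their place "mount" (4x4, takes a point from camera to tool coordinates, whose origin is the TCP and whose axes are the flange's). Camera axes: x right, y down, z forward; pixel columns grow to the right and rows downward; lengths in m; the calibration is good to about 2 mm. A picture is of the moment at which its call begins: read the wrist's pose just before it. get_calibration takes no time and is no camera call.
- robot.hand_in(): hands the job in, once; it reports no verdict.
Trained networks look in the newest picture that a camera, given by its name, has taken for a name from the list of things; names that differ only in an ending like _2 or _b are one class to them, and where a whole thing is asked for, a point or a joint stands for the part that bears it (a point fixed in the world has none). Each returns a list of dicts, best first, with "score" (0 to 1); they miss things now and then, are a little off and sometimes report something else, mostly with a low value. They report only what shows in the picture. A call takes as long as a camera call. They do not tell look-alikes from the thing itself.
- imaging.boxes_of(name, camera): "extent" ([left, top, right, bottom] in pixels, round what is visible of it).
The state is a dict: "clock": time; "joint_pos": joint angles; "joint_vel": joint speeds; "tau": joint torques, N m; "ee_pos": TCP position; "tcp_rot": TCP orientation; "force": force on the tool from outside, world axes, zero at the start; "wrist_torque": the same for the moment, N m; "opening": finger opening in m.
Only numpy, scipy, OpenCV 4.12 (cv2) and the standard library are available. Lean on these libraries where they do the work, as an engineer would, in place of code of your own. Each camera call takes 0.05 s, during which the arm holds its last target. There are 200 camera calls.

TASK

Take the flat steel pry tool off the mat, push its blade into the notch under the console's hinged cover and lever the cover up, then use the tool to swing the cover back until it is fully open. Only the tool may touch the console, not the gripper. Afterwards put the tool down flat inside the shallow aluminium tray, with it resting on the tray floor before you let go, and leave the brush, solder spool and bottle where they are.

Things in the scene. Friction and masses are not known exactly. Their poses are not given: they have to be found in the camera images.
- console: fixed black box with a white hinged cover, 120 mm (its x) by 160 mm (y) by 66 mm high. Origin: centre of the underside, z up. Opening edge: the face at x = -60 mm, facing roughly world -y (within 30 degrees); hinge along the edge at x = +60 mm. Walls 5 mm thick, 60 mm high; the cover is a flat 6 mm plate on top, flush all round. Hollow inside; circuit parts reach 30 mm above the bench
- notch (a point): centre of the pry notch, on the outer face of the opening edge: a cut-out through the wall, 60 mm wide and 10 mm high, from 50 to 60 mm above the bench, its upper side being the underside of the cover. Axes as the console: x points into the box
- cover_hinge (a point): middle of the hinge line, which runs along the console's y, at x = +60 mm, 60 mm above the bench (level with the cover's underside). Axes as the console
- cover (a joint): opening angle of the cover in rad: 0 closed, 1.57 upright, 1.85 its stop. The hinge is stiff: the cover (150 g) stays at any angle it is left at; raising it takes about 2 N at the opening edge
- cover_edge (a point): middle of the lower side of the cover's free edge, 120 mm from the hinge line; moves with the cover
- pry: loose pry tool, 190 mm long, about 120 g, lying along its x, blade to +x (roughly world +x at first). Black handle 100 mm long, 18 wide, 24 high, from x = -50 to +50 mm; flat steel blade 20 mm wide, 4 thick, from x = +50 to +140 mm, centred 12 mm above the handle's underside. Origin: under the middle of the handle
- pry_tip (a point): middle of the blade's end, 140 mm ahead of the handle's middle and 12 mm above the handle's underside
- pry_butt (a point): centre of the handle's rear end
- tray: shallow open aluminium tray, fixed: 240 mm (its x) by 130 mm (its y), walls 4 mm thick and 16 mm high; its floor is 4 mm thick. Origin: centre of its underside
- brush: bystander: flat cleaning brush 150 mm long, 30 mm wide, 12 mm high, wooden handle and grey bristles, lying near the pry tool (which of the two lies nearer to the console varies). Leave it alone
- spool: bystander: spool of solder, 60 mm across, 46 mm high, standing on the bench on the far side of the mat
- bottle: bystander: white bottle with a black cap, 44 mm across, 100 mm high, standing on the bench on the far side of the mat
Mind the look-alikes: they are no part of the job. Of the things that look like the pry, the larger one is meant.

How it is judged:
By the outcome, as a careful person would: the job done as asked, in the order asked, and still so for the second after the job is handed in, with the robot touching nothing.
It also fails if it takes over 59 s, if anything falls off the work surface, if the arm or the gripper's body presses on something with over 40 N, if the wrist force passes 120 N, or if a joint passes its speed limit or range.

## Working session

There is one attempt and no reset: what is moved stays moved. The work goes in short steps, Python scripts to look and compute and a shell command to move; the robot and the scene stay as the last step left them, time stands still between calls to the robot, and variables do not carry over. Pictures are saved under pics/ and viewed, about 8 in all and at most 12, crops included, and the job is handed in when it is done.

```bash
mkdir -p pics; cat > h.py <<'E'
import numpy as np, cv2
from workcell import robot, imaging
def cap(n,save=None):
    s=robot.state(); p,d=imaging.capture(n)
    c=imaging.get_calibration(n); K=np.array(c["mtx"])
    if "mount" in c:
        T=np.eye(4);T[:3,:3]=s["tcp_rot"];T[:3,3]=s["ee_pos"];M=T@np.array(c["mount"])
    else:
        M=np.eye(4);R=np.array(c["R"]);M[:3,:3]=R.T;M[:3,3]=-R.T@np.array(c["t"])
    if save: cv2.imwrite(f"pics/{save}.png",p[:,:,::-1]); np.savez(f"pics/{save}.npz",p=p,d=d,M=M,K=K)
    return p,d,K,M
def cloud(d,K,M):
    v,u=np.mgrid[:d.shape[0],:d.shape[1]]
    P=np.stack([(u-K[0,2])/K[0,0]*d,(v-K[1,2])/K[1,1]*d,d],-1)
    W=P@M[:3,:3].T+M[:3,3]; W[d<=0]=np.nan; return W
def load(n):
    z=np.load(f"pics/{n}.npz"); return z["p"],cloud(z["d"],z["K"],z["M"])
E
python3 - <<'E'
from h import *
s=robot.state();print(s["clock"],s["ee_pos"],np.round(s["tcp_rot"],3),s["force"],s["opening"])
for n in("top","side"):
    p,d,K,M=cap(n,n+"0");W=cloud(d,K,M);print(n,M[:3,3])
    for t in("console","pry","tray","brush","spool","bottle"):
        for b in imaging.boxes_of(t,n)[:3]:
            e=np.array(b["extent"]);c=((e[:2]+e[2:])/2).astype(int);print(t,round(b["score"],2),e.round(),np.round(W[c[1],c[0]],3))
a=np.vstack([cv2.imread("pics/top0.png")]);
E
```

```text
0.0 [ 0.22961542 -0.47187021  0.25516851] [[ 0.899  0.437 -0.   ]
 [ 0.437 -0.899  0.001]
 [ 0.    -0.001 -1.   ]] [-0.43106683 -0.16773056 -0.13769572] 0.08826854987605048
top [ 0.43080734 -0.03690768  1.16922023]
console 0.85 [158. 188. 231. 277.] [0.501 0.16  0.068]
pry 0.78 [203. 127. 259. 144.] [0.739 0.086 0.016]
pry 0.59 [292. 180. 303. 262.] [ 0.531 -0.075  0.026]
tray 0.64 [410. 163. 466. 265.] [ 0.546 -0.417  0.005]
brush 0.56 [348. 184. 366. 255.] [ 0.534 -0.217  0.012]
brush 0.37 [289. 129. 308. 153.] [ 0.71  -0.077  0.071]
spool 0.93 [335. 115. 360. 143.] [ 0.746 -0.195  0.046]
bottle 0.6 [289. 130. 308. 151.] [ 0.711 -0.077  0.077]
bottle 0.2 [156. 190. 233. 277.] [0.499 0.161 0.064]
side [0.35105287 0.80830941 0.96406483]
console 0.65 [236. 264. 343. 340.] [0.502 0.191 0.068]
pry 0.87 [177. 233. 216. 281.] [0.745 0.089 0.013]
pry 0.59 [268. 212. 346. 235.] [ 0.524 -0.069  0.02 ]
brush 0.37 [269. 213. 348. 238.] [ 0.522 -0.073  0.01 ]
spool 0.81 [219. 159. 245. 187.] [ 0.748 -0.17   0.042]
spool 0.3 [270. 214. 343. 236.] [ 0.527 -0.07   0.016]
bottle 0.87 [220. 178. 240. 216.] [ 0.711 -0.061  0.067]
bottle 0.61 [269. 213. 347. 236.] [ 0.524 -0.07   0.016]
bottle 0.42 [239. 264. 344. 338.] [0.498 0.19  0.067]
```

View pics/top0.png

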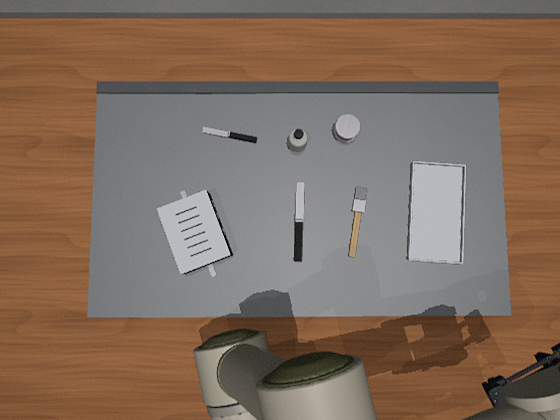

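View pics/side0.png

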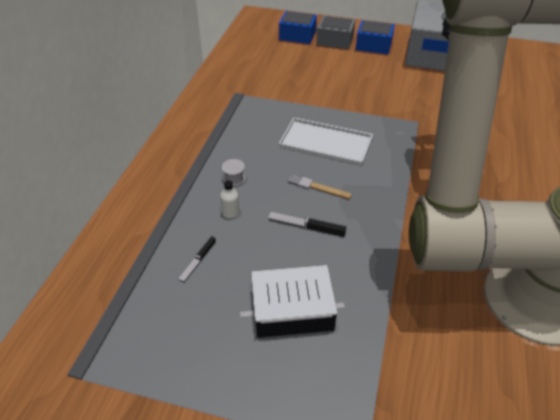

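Top view shows two pry-like things: the long one, with its handle at (298,240) and blade at (300,195), and a small one at (230,134). The brush is at (357,220). The long one, about 80 px against 55 px, is the pry. The console is at (195,232), with its opening face to the right (world -y). The tray is at (437,213).

```bash
python3 - <<'E'
from h import *
p,W=load("top0")
def rect(m,n):
    m=m.astype(np.uint8); k,l,st,_=cv2.connectedComponentsWithStats(m); i=1+np.argmax(st[1:,4]); q=W[l==i]
    r=cv2.minAreaRect(q[:,:2].astype(np.float32)*1000); print(n,len(q),"c",np.round(r[0],1),"size",np.round(r[1],1),"ang",round(r[2],2),"z",np.round(np.nanmedian(q[:,2]),4)); return q
v,u=np.mgrid[:420,:560]
def box(a,b,c,d): return (u>=a)&(u<=c)&(v>=b)&(v<=d)
z=W[...,2]
g=p.astype(int); 
rect(box(145,175,245,290)&(z>0.055),"console")
q=rect(box(285,172,310,270)&(z>0.007),"pry")
h=rect(box(285,172,310,270)&(z>0.007)&(g.max(2)<80),"pryhandle")
b=rect(box(285,172,310,270)&(g.min(2)>150),"blade")
rect(box(400,150,475,275)&(g.min(2)>150),"tray")
rect(box(190,120,265,150)&((g.max(2)<60)|(g.min(2)>150)),"small")
print("mat z",np.nanmedian(z[280:300,300:380]))
c=p[165:285,145:320];cv2.imwrite("pics/crop0.png",cv2.resize(c[:,:,::-1],None,fx=4.5,fy=4.5,interpolation=cv2.INTER_CUBIC))
E
```

```text
console 3811 c [503.3 163.9] size [160.3 124. ] ang 21.17 z 0.0666
pry 636 c [530.3 -79.9] size [ 20.2 187.4] ang 88.07 z 0.0198
pryhandle 286 c [481.6 -77.5] size [17.2 90. ] ang 87.88 z 0.0249
blade 290 c [579.9 -81.8] size [18.8 88.2] ang 87.79 z 0.0149
tray 5049 c [nan nan] size [0. 0.] ang 0.0 z 0.0054
small 156 c [735.6  56.9] size [70.2 12.5] ang 76.82 z 0.0166
mat z 0.001956733063388505
```

View pics/crop0.png

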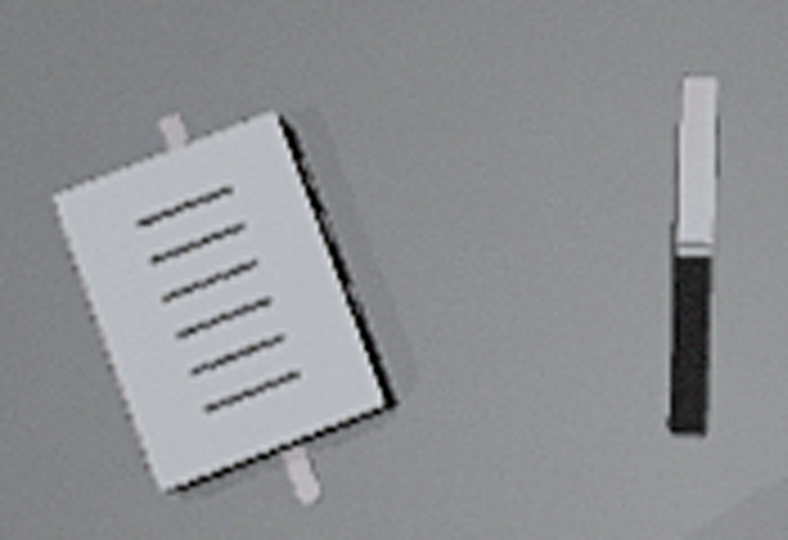

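Image shows the pry's blade pointing up (world +x) and its black handle below. It measures 187 mm long and 17–20 mm wide, so it's the right tool. The console's dark notch face is on its right side. I'll move above the pry for a close look.

```bash
cat >> h.py <<'E'
from scipy.spatial.transform import Rotation as Rn
def to(p,yaw,pitch=0):
    "row to bring TCP to p; tool x along yaw(deg) tilted up by pitch(deg), fingers down"
    s=robot.state(); R=np.array(s["tcp_rot"]); y=np.radians(yaw)
    T=Rn.from_euler("z",y).as_matrix()@Rn.from_euler("y",-np.radians(pitch)).as_matrix()@np.diag([1.,-1,-1])
    print("row",np.round(R.T@(np.array(p)-s["ee_pos"]),4),np.round(Rn.from_matrix(R.T@T).as_rotvec(),4),"| at",np.round(s["ee_pos"],4),"yaw",round(np.degrees(np.arctan2(R[1,0],R[0,0])),2),"F",np.round(s["force"],1),"op",round(s["opening"],4),"t",round(s["clock"],2))
E
python3 -c "
from h import *
to((.52,-.0793,.2),-2.2)
print(imaging.get_calibration('wrist'))"
```

```text
row [ 0.4329 -0.2262  0.0557] [-0.     -0.      0.4912] | at [ 0.2297 -0.4721  0.2557] yaw 25.94 F [-0.5 -0.5 -0.1] op 0.0881 t 0.7
{'mtx': array([[322.50032656,   0.        , 281.63401174],
       [  0.        , 322.50032656, 209.59020795],
       [  0.        ,   0.        ,   1.        ]]), 'mount': array([[ 4.37265103e-04, -9.64583417e-01, -2.63777634e-01,
         6.77407859e-02],
       [ 9.99999644e-01,  6.12307681e-04, -5.81387001e-04,
         2.56982111e-04],
       [ 7.22309331e-04, -2.63777286e-01,  9.64583341e-01,
        -1.28937795e-01],
       [ 0.00000000e+00,  0.00000000e+00,  0.00000000e+00,
         1.00000000e+00]])}
```

```bash
R="0.433 -0.226 0.056 0 0 0.491 0.06"; python3 -m handwheel '0.433 -0.226 0.056 0 0 0.491 0.06;0.433 -0.226 0.056 0 0 0.491 0.06;0.433 -0.226 0.056 0 0 0.491 0.06;0.433 -0.226 0.056 0 0 0.491 0.06;0.433 -0.226 0.056 0 0 0.491 0.06;0.433 -0.226 0.056 0 0 0.491 0.06;0.433 -0.226 0.056 0 0 0.491 0.06;0.433 -0.226 0.056 0 0 0.491 0.06;0.433 -0.226 0.056 0 0 0.491 0.06;0.433 -0.226 0.056 0 0 0.491 0.06'
python3 -c "
from h import *
to((.52,-.0793,.2),-2.2)"
```

```text
clock: 1.53
ee_pos: [0.47, -0.1467, 0.2096]
tcp_rot: [[0.999, -0.038, 0.0], [-0.038, -0.999, -0.0], [0.0, 0.0, -1.0]]
force: [1.1, -1.0, 0.4]
opening: 0.0599
row [ 0.0474 -0.0693  0.0096] [ 0.0003 -0.0004  0.0002] | at [ 0.47   -0.1467  0.2096] yaw -2.19 F [ 1.1 -1.   0.4] op 0.0599 t 1.53
```

```bash
python3 -m handwheel '0.047 -0.069 0.01 0 0 0 0.06;0.047 -0.069 0.01 0 0 0 0.06;0.047 -0.069 0.01 0 0 0 0.06;0.047 -0.069 0.01 0 0 0 0.06'
python3 - <<'E'
from h import *
p,d,K,M=cap("wrist","w0");W=cloud(d,K,M)
for b in imaging.boxes_of("pry","wrist"): print(b)
z=W[...,2];g=p.astype(int)
roi=(abs(W[...,1]+.08)<.03)&(W[...,0]>.40)&(W[...,0]<.66)
for n,m in(("all",roi&(z>.007)),("handle",roi&(z>.016)&(g.max(2)<90)),("blade",roi&(z>.006)&(g.min(2)>140))):
    q=W[m];r=cv2.minAreaRect(q[:,:2].astype(np.float32)*1000);print(n,len(q),np.round(r[0],1),np.round(r[1],1),round(r[2],2),np.median(q[:,2]))
print("mat",np.nanmedian(z[roi&(z<.006)]))
to((.52,-.0793,.022),-2.2)
E
```

```text
clock: 1.87
ee_pos: [0.5201, -0.078, 0.1991]
tcp_rot: [[0.999, -0.035, -0.0], [-0.035, -0.999, -0.0], [-0.0, 0.0, -1.0]]
force: [-0.5, -0.7, -0.0]
opening: 0.06
{'extent': [272.7, 82.6, 292.5, 273.9], 'score': 0.69}
{'extent': [0.0, 115.8, 95.2, 280.1], 'score': 0.22}
all 30637 [530.1 -82.3] [187.5  60.1] 9.34 0.27915515408070185
handle 27307 [491.6 -80. ] [ 60.  113.7] 90.0 0.2805121541073166
blade 1941 [576.1 -80.4] [19.5 94.7] 87.56 0.013907439117922415
mat 0.0007463705182585989
row [ 0.0006 -0.001   0.1776] [ 0.0005 -0.0002 -0.    ] | at [ 0.5193 -0.0802  0.1996] yaw -2.2 F [ 0.  -0.9  0.2] op 0.0601 t 1.97
```

View pics/w0.png

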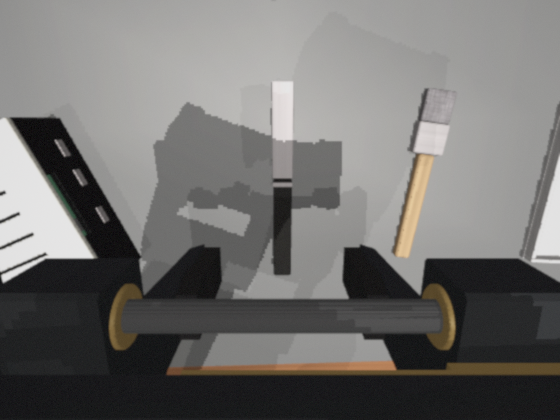

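Wrist view: blade (283,130) and handle (283,230) lie between the jaws. The brush is clear on the right, and the console's notch face, with green inside it, is at (70,210). I'll descend and grasp.

```bash
python3 -m handwheel '0 -0.001 0.1 0 0 0 0.06;0 -0.001 0.1 0 0 0 0.06;0 -0.001 0.15 0 0 0 0.06;0 -0.001 0.165 0 0 0 0.06;0 -0.001 0.177 0 0 0 0.06;0 -0.001 0.177 0 0 0 0.06;0 -0.001 0.177 0 0 0 0.06'
python3 -m handwheel '0 0 0 0 0 0 0.01;0 0 0 0 0 0 0.01;0 0 0 0 0 0 0.01;0 0 0 0 0 0 0.01;0 0 0 0 0 0 0.01;0 0 0 0 0 0 0.01;0 0 0 0 0 0 0.01'
python3 -m handwheel '0 0 -0.03 0 0 0 0.01;0 0 -0.06 0 0 0 0.01;0 0 -0.1 0 0 0 0.01;0 0 -0.13 0 0 0 0.01;0 0 -0.13 0 0 0 0.01'
python3 - <<'E'
from h import *
s=robot.state()
p,d,K,M=cap("wrist","w1");W=cloud(d,K,M)
T=np.array(s["tcp_rot"]);L=(W-s["ee_pos"])@T   # tool coords
m=(abs(L[...,1])<.02)&(L[...,0]>.02)&(L[...,0]<.13)&(L[...,2]>-.03)&(L[...,2]<.05)
q=L[m];r=cv2.minAreaRect(q[:,:2].astype(np.float32)*1000);print(len(q),np.round(r[0],1),np.round(r[1],1),r[2])
for a in np.arange(.02,.12,.01):
    k=q[(q[:,0]>=a)&(q[:,0]<a+.01)]
    if len(k): print(round(a,3),len(k),np.round(np.median(k[:,1:],0),4))
print(q[:,0].max())
# console
R=.0
to((0,0,0),0)
E
```

```text
clock: 2.55
ee_pos: [0.5192, -0.0807, 0.0231]
tcp_rot: [[0.999, -0.04, 0.0], [-0.04, -0.999, -0.001], [0.0, 0.001, -1.0]]
force: [-0.0, 0.5, 0.3]
opening: 0.06
clock: 3.13
ee_pos: [0.5193, -0.0806, 0.0233]
tcp_rot: [[0.999, -0.04, 0.001], [-0.04, -0.999, -0.001], [0.001, 0.001, -1.0]]
force: [-0.4, 1.2, 2.0]
opening: 0.0176
clock: 3.55
ee_pos: [0.5214, -0.0812, 0.159]
tcp_rot: [[0.999, -0.04, 0.01], [-0.04, -0.999, -0.004], [0.01, 0.004, -1.0]]
force: [1.2, -0.5, -1.0]
opening: 0.018
9871 [62.2  0.4] [84.3 20.1] 0.33514684438705444
0.02 949 [0.0003 0.0093]
0.03 986 [0.0003 0.0094]
0.04 1044 [0.0003 0.0094]
0.05 1123 [0.0003 0.0093]
0.06 1192 [0.0007 0.0094]
0.07 1223 [0.0007 0.0094]
0.08 1340 [0.0006 0.0094]
0.09 1417 [0.0006 0.0094]
0.1 597 [0.0006 0.0094]
0.10428343251672113
row [-0.524  -0.0603  0.1526] [ 0.0027 -0.0058 -0.0401] | at [ 0.5203 -0.0808  0.1558] yaw -2.3 F [ 0.1  0.7 -1.3] op 0.0175 t 3.6
```

Grip is good: opening is 18 mm, the tool is straight, and its tip is at tool (+0.104, 0, +0.011). Now I'll turn and look down on the console from above.

```bash
python3 -c "
from h import *
to((.539,.071,.25),111.2)"
python3 -m handwheel '0 0 -0.04 0 0 -0.12 0.01;0 0 -0.08 0 0 -0.24 0.01;0 0 -0.094 0 0 -0.36 0.01;0 0 -0.094 0 0 -0.48 0.01;0 0 -0.094 0 0 -0.6 0.01;0 0 -0.094 0 0 -0.72 0.01;0 0 -0.094 0 0 -0.84 0.01;0 0 -0.094 0 0 -0.96 0.01;0 0 -0.094 0 0 -1.08 0.01;0 0 -0.094 0 0 -1.2 0.01'
python3 -c "
from h import *
to((.539,.071,.25),111.2)"
```

```text
row [ 0.0132 -0.1522 -0.0945] [ 7.5000e-03 -1.3000e-03 -1.9809e+00] | at [ 0.5203 -0.0808  0.1558] yaw -2.3 F [ 0.1  0.7 -1.3] op 0.0175 t 3.6
clock: 4.43
ee_pos: [0.5193, -0.0804, 0.248]
tcp_rot: [[0.394, 0.919, 0.003], [0.919, -0.394, -0.002], [-0.0, 0.003, -1.0]]
force: [-0.7, 0.4, -0.6]
opening: 0.0183
row [ 0.1469 -0.0415 -0.0022] [ 0.0029  0.0017 -0.7748] | at [ 0.5193 -0.0804  0.248 ] yaw 66.8 F [-0.7  0.4 -0.6] op 0.0183 t 4.43
```

```bash
python3 -m handwheel '0.04 -0.01 0 0 0 -0.12 0.01;0.08 -0.02 0 0 0 -0.24 0.01;0.12 -0.03 0 0 0 -0.36 0.01;0.147 -0.041 0 0 0 -0.48 0.01;0.147 -0.041 0 0 0 -0.6 0.01;0.147 -0.041 0 0 0 -0.72 0.01;0.147 -0.041 0 0 0 -0.775 0.01;0.147 -0.041 0 0 0 -0.775 0.01'
python3 - <<'E'
from h import *
s=robot.state()
p,d,K,M=cap("wrist","w2");W=cloud(d,K,M);z=W[...,2]
L=(W-s["ee_pos"])@np.array(s["tcp_rot"])
m=(z>.055)&(z<.075)&(abs(W[...,0]-.503)<.13)&(abs(W[...,1]-.164)<.13)
k,l,st,_=cv2.connectedComponentsWithStats(m.astype(np.uint8));print(st[1:])
q=W[m];r=cv2.minAreaRect(q[:,:2].astype(np.float32)*1000);print(len(q),np.round(r[0],1),np.round(r[1],1),r[2],np.nanmedian(q[:,2]))
# front edge: min along tool-x per tool-y bin
t=L[m];b=[(y,np.percentile(t[abs(t[:,1]-y)<.004,0],.5)) for y in np.arange(-.07,.075,.01) if (abs(t[:,1]-y)<.004).sum()>50]
b=np.array(b);f=np.polyfit(b[:,0],b[:,1],1);print(np.round(b,4).tolist(),f,"y range",t[:,1].min(),t[:,1].max())
to((.539,.071,.25),111.2)
E
```

```text
clock: 5.1
ee_pos: [0.5392, 0.0711, 0.246]
tcp_rot: [[-0.364, 0.931, -0.0], [0.931, 0.364, -0.001], [-0.001, -0.001, -1.0]]
force: [-0.9, 0.4, -1.5]
opening: 0.0178
[[  188     7   188   146 19296]]
19296 [502.1 164.8] [160.6 122.7] 20.81314468383789 0.06597984310810776
[[-0.07, 0.0405], [-0.06, 0.0406], [-0.05, 0.0406], [-0.04, 0.0406], [-0.03, 0.0406], [-0.02, 0.0415], [-0.01, 0.1487], [0.0, 0.1487], [0.01, 0.1487], [0.02, 0.0409], [0.03, 0.0395], [0.04, 0.0396], [0.05, 0.0396], [0.06, 0.0401], [0.07, 0.0396]] [-0.00819983  0.06199118] y range -0.0806735091948621 0.08021364761583756
row [ 0.0001 -0.0002 -0.0038] [-0.0004  0.0014 -0.0011] | at [0.5392 0.0709 0.2462] yaw 111.13 F [-0.2 -0.5 -1.3] op 0.0175 t 5.15
```

View pics/w2.png

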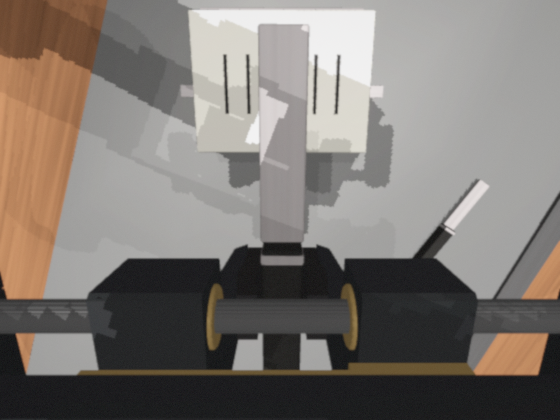

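Wrist view: the blade is centred over the cover, which spans (190–375, 10–152). The face edge is straight across at row 152, 40 mm ahead of the TCP, and yaw is within 0.4°. Next: back off, descend, then insert.

```bash
python3 -m handwheel '-0.04 0 0 0 0 0 0.01;-0.08 0 0 0 0 0 0.01;-0.095 0 0.03 0 0 0 0.01;-0.095 0 0.07 0 0 0 0.01;-0.095 0 0.11 0 0 0 0.01;-0.095 0 0.15 0 0 -0.006 0.01;-0.095 0 0.17 0 0 0.006 0.01;-0.095 0 0.18 0 0 0.006 0.01;-0.095 0 0.18 0 0 0.006 0.01;-0.095 0 0.18 0 0 0.006 0.01'
python3 - <<'E'
from h import *
n=np.array([.5392-.364*.040,.0709+.931*.040,0])
c=np.array([np.cos(np.radians(110.9)),np.sin(np.radians(110.9)),0])
print("notch",n)
to(n-c*(.104-.028)+[0,0,.0664],110.9)
p,d,K,M=cap("side","s1");
cv2.imwrite("pics/s1c.png",cv2.resize(p[190:360,200:400,::-1],None,fx=4,fy=3.5))
E
```

```text
clock: 5.98
ee_pos: [0.574, -0.0181, 0.067]
tcp_rot: [[-0.354, 0.935, 0.001], [0.935, 0.354, -0.002], [-0.002, 0.0, -1.0]]
force: [-1.0, 0.4, -0.8]
opening: 0.0176
notch [0.52464 0.10814 0.     ]
row [ 0.0595 -0.0012  0.0005] [ 0.0003  0.0019 -0.0026] | at [ 0.574  -0.0181  0.067 ] yaw 110.75 F [-1.   0.4 -0.8] op 0.0176 t 5.98
```

View pics/s1c.png

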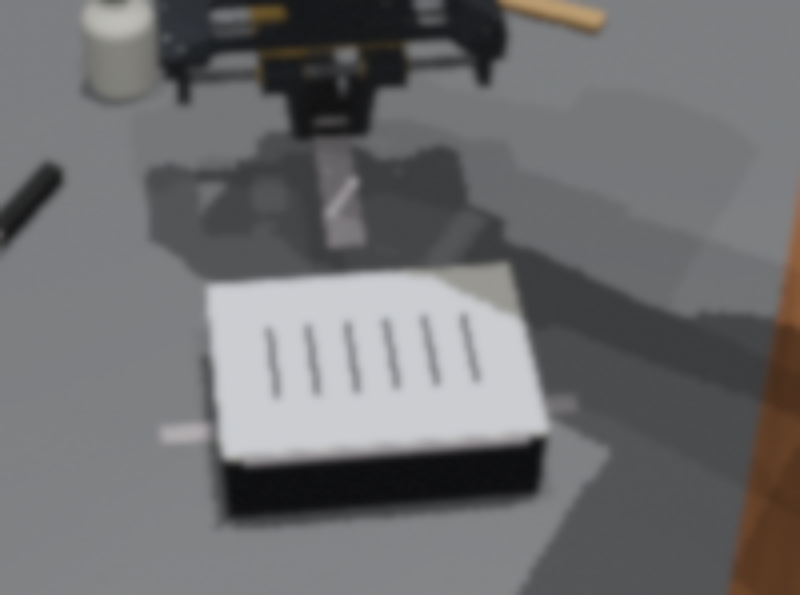

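Side view shows the blade level in front of the face, tip at crop (345,245), with the cover closed at (380,360). Inserting now.

```bash
python3 -m handwheel '0.015 -0.001 0.0005 0 0 0 0.01;0.025 -0.001 0.0005 0 0 0 0.01;0.035 -0.001 0.0005 0 0 0 0.01;0.045 -0.001 0.0005 0 0 0 0.01;0.053 -0.001 0.0005 0 0 0 0.01;0.06 -0.001 0.0005 0 0 0 0.01;0.06 -0.001 0.0005 0 0 0 0.01'
python3 - <<'E'
from h import *
to((.5515,.0372,.0664),110.9)
E
```

```text
clock: 6.62
ee_pos: [0.5516, 0.039, 0.0672]
tcp_rot: [[-0.356, 0.935, 0.002], [0.935, 0.356, -0.002], [-0.003, 0.001, -1.0]]
force: [0.4, -0.2, -0.5]
opening: 0.0176
row [-0.0016 -0.0008  0.0008] [ 0.0015  0.0025 -0.0011] | at [0.5516 0.039  0.0672] yaw 110.84 F [ 0.4 -0.2 -0.5] op 0.0176 t 6.62
```

```bash
python3 -m handwheel '0 0 -0.004 0 0 0 0.01;0 0 -0.010 0 0 0 0.01;0.001 0 -0.018 0 0 0 0.01;0.003 0 -0.026 0 0 0 0.01;0.005 0 -0.033 0 0 0 0.01;0.008 0 -0.040 0 0 0 0.01;0.012 0 -0.048 0 0 0 0.01;0.012 0 -0.048 0 0 0 0.01'
cat > chk.py <<'E'
from h import *
import sys
s=robot.state();p,d,K,M=cap("wrist",sys.argv[1]);W=cloud(d,K,M);L=(W-s["ee_pos"])@np.array(s["tcp_rot"])
m=(abs(L[...,1])<.008)&(L[...,0]>.02)&(L[...,0]<.115)&(L[...,2]>-.045)&(L[...,2]<.06);q=L[m]
for a in np.arange(.02,.12,.01):
    k=q[(q[:,0]>=a)&(q[:,0]<a+.01)]
    if len(k): print(round(a,3),np.round(np.median(k[:,1:],0),4).tolist(),end=" ")
# cover angle from side camera, console frame rel. hinge
n=np.array([.52464,.10814]);c=np.array([np.cos(np.radians(110.9)),np.sin(np.radians(110.9))])
p,d,K,M=cap("side",sys.argv[1]+"s");W=cloud(d,K,M)
X=(W[...,:2]-n)@c-.12;Y=(W[...,:2]-n)@np.array([-c[1],c[0]]);Z=W[...,2]-.06
g=(np.hypot(X,Z)<.14)&(np.hypot(X,Z)>.05)&(abs(Y)<.078)&(abs(Y)>.03)&(Z>.004)&(p.min(2)>60)
a=np.degrees(np.arctan2(Z[g],-X[g]));print("\ncover angle",g.sum(),np.percentile(a,[10,50,90]) if g.sum() else None)
to(s["ee_pos"],110.9)
E
python3 chk.py c1
```

```text
clock: 7.28
ee_pos: [0.5477, 0.0508, 0.1171]
tcp_rot: [[-0.356, 0.934, 0.005], [0.934, 0.356, -0.002], [-0.004, 0.004, -1.0]]
force: [0.6, -1.6, -1.7]
opening: 0.0176
0.02 [-0.0002, 0.0094] 0.03 [0.0, 0.0094] 0.04 [-0.0002, 0.0094] 0.05 [0.0002, 0.0095] 0.06 [-0.0002, 0.0094] 0.07 [-0.0002, 0.0094] 0.08 [-0.0002, -0.0086] 0.09 [0.0002, -0.003] 0.1 [-0.0002, 0.0032] 0.11 [0.0002, 0.0066] 
cover angle 1710 [33.18394714 34.92282669 37.64882089]
row [ 0.0001  0.0004 -0.0014] [ 0.0026  0.0026 -0.001 ] | at [0.5474 0.0506 0.1157] yaw 110.85 F [ 0.1  0.2 -1.9] op 0.0178 t 7.38
```

Cover is at about 32° and the tool hasn't slipped. I'll continue along the arc.

```bash
python3 -m handwheel '0.005 0 -0.008 0 0 0 0.01;0.011 0 -0.016 0 0 0 0.01;0.017 0 -0.022 0 0 0 0.01;0.025 0 -0.028 0 0 0 0.01;0.033 0 -0.034 0 0 0 0.01;0.042 0 -0.038 0 0 0 0.01;0.051 0 -0.0415 0 0 0 0.01;0.060 0 -0.044 0 0 0 0.01;0.060 0 -0.044 0 0 0 0.01'
python3 chk.py c2
```

```text
clock: 8.13
ee_pos: [0.5254, 0.1085, 0.1601]
tcp_rot: [[-0.357, 0.934, 0.004], [0.934, 0.357, -0.001], [-0.002, 0.003, -1.0]]
force: [-0.4, -0.3, -1.0]
opening: 0.0176
0.02 [-0.0002, 0.0094] 0.03 [0.0003, 0.0093] 0.04 [-0.0002, 0.0093] 0.05 [-0.0002, 0.0094] 0.06 [0.0, 0.0093] 0.07 [-0.0002, 0.0093] 0.08 [-0.0002, 0.0093] 0.09 [-0.0002, 0.0093] 0.1 [-0.0001, -0.0079] 
cover angle 1506 [82.89123619 84.42171806 86.63180446]
row [ 0.0013  0.0001 -0.0006] [ 0.0027  0.0023 -0.0004] | at [0.5258 0.1073 0.1596] yaw 110.88 F [-0.1  0.3 -0.5] op 0.0179 t 8.23
```

```bash
python3 -m handwheel '0.008 0 -0.001 0 0 0 0.01;0.016 0 -0.001 0 0 0 0.01;0.024 0 -0.001 0 0 0 0.01;0.031 0 -0.001 0 0 0 0.01;0.037 0 -0.001 0 0 0 0.01;0.040 0 -0.001 0 0 0 0.01;0.040 0 -0.001 0 0 0 0.01'
python3 chk.py c3
```

```text
clock: 8.82
ee_pos: [0.5112, 0.1454, 0.1604]
tcp_rot: [[-0.357, 0.934, 0.003], [0.934, 0.357, -0.001], [-0.002, 0.003, -1.0]]
force: [1.2, 0.5, -0.9]
opening: 0.0177
0.02 [-0.0002, 0.0093] 0.03 [0.0003, 0.0093] 0.04 [-0.0002, 0.0093] 0.05 [-0.0002, 0.0094] 0.06 [-0.0002, 0.0093] 0.07 [-0.0002, 0.0093] 0.08 [0.0002, 0.0093] 0.09 [-0.0002, 0.0093] 0.1 [-0.0002, 0.0081] 
cover angle 826 [107.38025062 109.32998041 111.59213068]
row [ 0.0007 -0.0001  0.    ] [ 0.0028  0.0021 -0.0002] | at [0.5115 0.1448 0.1605] yaw 110.89 F [-0.1 -0.2 -1.1] op 0.0178 t 8.92
```

Near the stop. I'll press on in small steps until the force rises.

```bash
for i in 1; do python3 -m handwheel '0.003 0 0 0 0 0 0.01;0.003 0 0 0 0 0 0.01' | grep -E "force|ee_pos"; python3 -m handwheel '0.003 0 0 0 0 0 0.01;0.003 0 0 0 0 0 0.01' | grep -E "force|ee_pos"; done
```

```text
ee_pos: [0.5111, 0.1466, 0.1607]
force: [2.3, -7.5, -0.9]
ee_pos: [0.5113, 0.1471, 0.1612]
force: [3.2, -14.5, -0.5]
```

The force rises to 15 N with no further motion, so the cover is at its stop. Retracting, then checking the cover and tray.

```bash
python3 -m handwheel '-0.02 0 0 0 0 0 0.01;-0.05 0 0 0 0 0 0.01;-0.09 0 0 0 0 0 0.01;-0.13 0 -0.03 0 0 0 0.01;-0.17 0 -0.06 0 0 0 0.01;-0.17 0 -0.08 0 0 0 0.01;-0.17 0 -0.08 0 0 0 0.01'
python3 chk.py c4
python3 - <<'E'
from h import *
p,W=load("top0");g=p.astype(int);v,u=np.mgrid[:420,:560];z=W[...,2]
m=(u>395)&(u<480)&(v>150)&(v<278)&(g.min(2)>140)&np.isfinite(z)
k,l,st,_=cv2.connectedComponentsWithStats(m.astype(np.uint8));m=l==1+np.argmax(st[1:,4])
m=cv2.morphologyEx(m.astype(np.uint8),cv2.MORPH_CLOSE,np.ones((5,5)))>0
q=W[m&np.isfinite(z)];r=cv2.minAreaRect(q[:,:2].astype(np.float32)*1000);print(r,np.nanmedian(q[:,2]),np.nanpercentile(q[:,2],99))
to((.546,-.417,.2),-2)
E
```

```text
clock: 9.83
ee_pos: [0.5736, -0.0143, 0.2484]
tcp_rot: [[-0.353, 0.935, 0.017], [0.936, 0.353, -0.011], [-0.016, 0.012, -1.0]]
force: [0.4, -0.6, 0.3]
opening: 0.018
0.02 [0.0003, 0.0093] 0.03 [-0.0002, 0.0094] 0.04 [-0.0002, 0.0094] 0.05 [-0.0002, 0.0094] 0.06 [-0.0002, 0.0094] 0.07 [-0.0002, 0.0093] 0.08 [0.0002, 0.0093] 0.09 [-0.0002, 0.0093] 0.1 [0.0002, 0.0093] 
cover angle 818 [107.47974538 109.4962367  111.65146811]
row [-0.0035  0.001  -0.005 ] [ 0.0057  0.011  -0.0014] | at [ 0.5714 -0.0114  0.2433] yaw 110.82 F [-0.1 -0.  -1.3] op 0.0178 t 9.93
((531.4857788085938, -399.0294189453125), (164.23794555664062, 283.9656066894531), 85.6874008178711) 0.005152357004021724 0.019497803272865176
row [-0.3696 -0.1682  0.0464] [1.4600e-02 1.6000e-03 1.9691e+00] | at [ 0.5714 -0.0114  0.2433] yaw 110.82 F [-0.1 -0.  -1.3] op 0.0178 t 9.93
```

View pics/c4s.png

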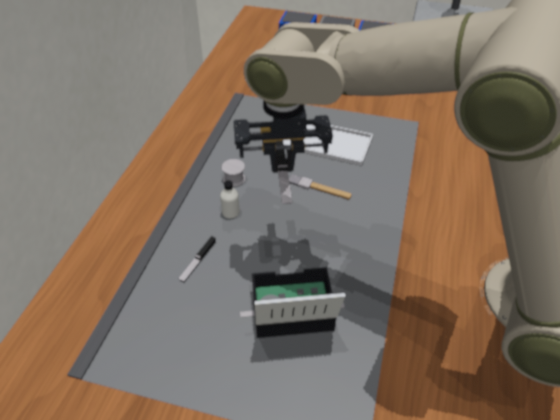

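Side view: the cover stands open past upright at (300,307), with the green board visible. The brush (325,188), spool (233,172) and bottle (230,203) are in place. Heading to the tray.

```bash
python3 -m handwheel '-0.037 -0.018 -0.02 0 0 0.12 0.01;-0.074 -0.035 -0.037 0 0 0.24 0.01;-0.11 -0.053 -0.037 0 0 0.36 0.01;-0.147 -0.07 -0.037 0 0 0.48 0.01;-0.184 -0.088 -0.037 0 0 0.6 0.01;-0.22 -0.106 -0.037 0 0 0.72 0.01;-0.257 -0.123 -0.037 0 0 0.84 0.01;-0.294 -0.141 -0.037 0 0 0.96 0.01;-0.331 -0.158 -0.037 0 0 1.08 0.01;-0.368 -0.176 -0.037 0 0 1.2 0.01'
python3 -c "
from h import *
to((.537,-.417,.28),-1)"
```

```text
clock: 10.77
ee_pos: [0.5371, -0.4184, 0.2816]
tcp_rot: [[0.746, 0.666, 0.008], [0.666, -0.746, -0.006], [0.002, 0.009, -1.0]]
force: [0.9, -0.2, -0.7]
opening: 0.0178
row [ 0.0008 -0.0011  0.0015] [ 0.0083 -0.0051  0.7467] | at [ 0.5371 -0.4184  0.2816] yaw 41.78 F [ 0.9 -0.2 -0.7] op 0.0178 t 10.77
```

```bash
python3 -m handwheel '0.001 -0.001 0 0.008 -0.005 0.12 0.01;0.001 -0.001 0 0.008 -0.005 0.24 0.01;0.001 -0.001 0 0.008 -0.005 0.36 0.01;0.001 -0.001 0 0.008 -0.005 0.48 0.01;0.001 -0.001 0 0.008 -0.005 0.6 0.01;0.001 -0.001 0 0.008 -0.005 0.72 0.01;0.001 -0.001 0 0.008 -0.005 0.747 0.01;0.001 -0.001 0 0.008 -0.005 0.747 0.01;0.001 -0.001 0 0.008 -0.005 0.747 0.01' | head -2
python3 - <<'E'
from h import *
s=robot.state();p,d,K,M=cap("wrist","w3");W=cloud(d,K,M);z=W[...,2]
print([ (b["extent"],round(b["score"],2)) for b in imaging.boxes_of("tray","wrist")])
print("floor",np.nanmedian(z[(abs(W[...,0]-.56)<.08)&(abs(W[...,1]+.417)<.05)&(z<.012)]))
m=(z>.011)&(z<.022)&(abs(W[...,0]-.546)<.16)&(abs(W[...,1]+.417)<.1)
q=W[m][:,:2];print(len(q),q.min(0),q.max(0))
for y0,nm in((-.48,"right"),(-.355,"left")):
    k=q[(abs(q[:,1]-y0)<.02)&(abs(q[:,0]-.56)<.07)];f=np.polyfit(k[:,0],k[:,1],1);print(nm,len(k),np.degrees(np.arctan(f[0])),np.polyval(f,.546))
for x0 in(.426,.666):
    k=q[(abs(q[:,0]-x0)<.02)&(abs(q[:,1]+.417)<.045)]
    if len(k)>20: print("end",x0,len(k),np.median(k[:,0]))
E
```

```text
clock: 11.52
ee_pos: [0.5375, -0.4161, 0.2801]
[([222.6, 54.7, 343.3, 258.0], 0.65)]
floor 0.003911660377247439
1675 [ 0.43602464 -0.48431403] [ 0.67463181 -0.33694938]
right 434 -4.3997077086960745 -0.4730985920931765
left 438 -4.468798830746653 -0.34747648399261427
end 0.666 133 0.6691286147423945
```

View pics/w3.png

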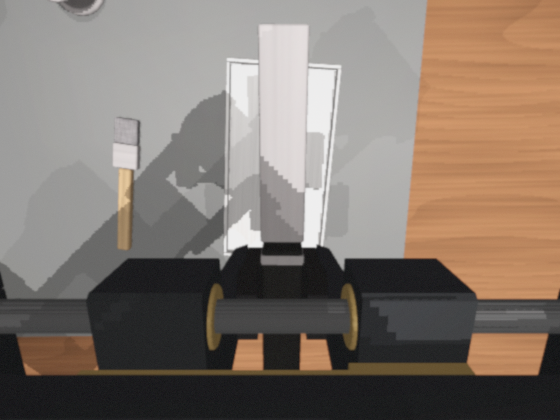

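Wrist view: the tray spans (225–340, 60–255), yaw -4.4°, centre about (0.551, -0.411), with the blade over it. The brush (125,185) is undisturbed. Descending.

```bash
python3 -c "
from h import *
to((.542,-.410,.032),-4.4)"
```

```text
row [ 0.0046 -0.0063  0.2487] [-0.0008  0.0007  0.0608] | at [ 0.5374 -0.4164  0.2807] yaw -0.92 F [ 0.1  0.2 -0.9] op 0.0182 t 11.62
```

```bash
python3 -m handwheel '0.005 -0.006 0.04 0 0 0.061 0.01;0.005 -0.006 0.08 0 0 0.061 0.01;0.005 -0.006 0.12 0 0 0.061 0.01;0.005 -0.006 0.16 0 0 0.061 0.01;0.005 -0.006 0.19 0 0 0.061 0.01;0.005 -0.006 0.22 0 0 0.061 0.01;0.005 -0.006 0.24 0 0 0.061 0.01;0.005 -0.006 0.248 0 0 0.061 0.01;0.005 -0.006 0.248 0 0 0.061 0.01'
python3 -c "
from h import *
to((.542,-.410,.0278),-4.4)"
```

```text
clock: 12.37
ee_pos: [0.5417, -0.4095, 0.0307]
tcp_rot: [[0.997, -0.076, -0.003], [-0.076, -0.997, 0.004], [-0.003, -0.003, -1.0]]
force: [0.2, -0.7, -1.1]
opening: 0.0175
row [0.0003 0.0005 0.0029] [-0.0033  0.0034  0.0003] | at [ 0.5417 -0.4095  0.0307] yaw -4.38 F [ 0.2 -0.7 -1.1] op 0.0175 t 12.37
```

```bash
python3 -m handwheel '0 0 0.002 -0.003 0.003 0 0.01;0 0 0.0025 -0.003 0.003 0 0.01;0 0 0.003 -0.003 0.003 0 0.01' | grep -E "ee_pos|force"
python3 -m handwheel '0 0 0.001 0 0 0 0.01;0 0 0.001 0 0 0 0.01' | grep -E "ee_pos|force|tcp_rot"
```

```text
ee_pos: [0.5421, -0.4098, 0.0291]
force: [-0.2, 0.1, -1.7]
ee_pos: [0.5425, -0.4101, 0.029]
tcp_rot: [[0.997, -0.076, 0.002], [-0.076, -0.997, -0.002], [0.002, 0.002, -1.0]]
force: [-0.5, -0.3, -0.9]
```

```bash
for i in 1; do python3 -m handwheel '0 0 0.002 0 0 0 0.01;0 0 0.002 0 0 0 0.01' | grep -E "ee_pos|force"
python3 -c "
from h import *
to((.542,-.410,.0270),-4.4)"; done
```

```text
ee_pos: [0.5427, -0.4103, 0.0274]
force: [0.2, 0.1, 0.1]
row [-0.0007 -0.0003  0.0004] [ 0.0029 -0.003   0.0008] | at [ 0.5427 -0.4103  0.0274] yaw -4.36 F [0.2 0.1 0.1] op 0.0178 t 12.95
```

```bash
python3 -m handwheel '0 0 0.0015 0 0 0 0.01;0 0 0.0015 0 0 0 0.01' | grep -E "ee_pos|force"
python3 -m handwheel '0 0 0 0 0 0 0.01;0 0 0 0 0 0 0.01' | grep -E "ee_pos|force|tcp_rot"
```

```text
ee_pos: [0.5427, -0.4104, 0.0273]
force: [-3.3, 3.6, 9.3]
ee_pos: [0.5428, -0.4105, 0.0276]
tcp_rot: [[0.997, -0.076, 0.003], [-0.076, -0.997, -0.004], [0.003, 0.003, -1.0]]
force: [-0.3, 0.8, -0.8]
```

The tool touched the floor at TCP z = 27.3 mm, as expected. I'll press lightly again and release while it's resting.

```bash
python3 -m handwheel '0 0 0.001 0 0 0 0.01;0 0 0.001 0 0 0 0.01' | grep -E "ee_pos|force"
python3 -m handwheel '0 0 0.0005 0 0 0 0.04;0 0 0.0005 0 0 0 0.04;0 0 0.0005 0 0 0 0.04;0 0 0.0005 0 0 0 0.04' | grep -E "ee_pos|force|opening"
python3 -m handwheel '0 0 -0.01 0 0 0 0.04;0 0 -0.03 0 0 0 0.04;0 0 -0.07 0 0 0 0.04;0 0 -0.11 0 0 0 0.04;0 0 -0.15 0 0 0 0.04;0 0 -0.19 0 0 0 0.04;0 0 -0.23 0 0 0 0.04;0 0 -0.25 0 0 0 0.04;0 0 -0.25 0 0 0 0.04' | grep -E "clock|ee_pos|force"
python3 - <<'E'
from h import *
p,d,K,M=cap("wrist","w4");W=cloud(d,K,M);z=W[...,2];g=p.astype(int)
roi=(abs(W[...,0]-.55)<.12)&(abs(W[...,1]+.411)<.05)
for n,m in(("handle",roi&(z>.015)&(z<.05)&(g.max(2)<90)),("blade",roi&(z>.012)&(z<.03)&(g.min(2)>90))):
    q=W[m];r=cv2.minAreaRect(q[:,:2].astype(np.float32)*1000);print(n,len(q),np.round(r[0],1),np.round(r[1],1),round(r[2],2),np.median(q[:,2]))
a=p
p2,*_=cap("top","t4")
print(imaging.boxes_of("spool","top")[:1],imaging.boxes_of("bottle","top")[:1],imaging.boxes_of("brush","top")[:1])
cv2.imwrite("pics/f4.png",np.hstack([cv2.resize(a,(400,300)),cv2.resize(p2,(400,300))])[:,:,::-1])
E
python3 chk.py c5 | grep cover
```

```text
ee_pos: [0.5429, -0.4105, 0.0273]
force: [-2.3, 2.2, 6.3]
ee_pos: [0.5428, -0.4105, 0.0265]
force: [0.6, 0.1, 0.2]
opening: 0.0396
clock: 14.53
ee_pos: [0.5427, -0.4102, 0.2833]
force: [0.4, 1.0, -0.0]
handle 965 [ 508.8 -407.4] [15.8 97.5] 85.28 0.02789108966054976
blade 1919 [ 550.3 -413.6] [ 97.5 239.6] 88.22 0.01757817640725373
[{'extent': [335.7, 114.6, 357.3, 142.1], 'score': 0.75}] [{'extent': [288.5, 127.6, 309.5, 148.8], 'score': 0.84}] [{'extent': [348.3, 183.2, 367.9, 256.7], 'score': 0.67}]
cover angle 824 [107.58694342 109.57752695 111.75372843]
```

View pics/f4.png

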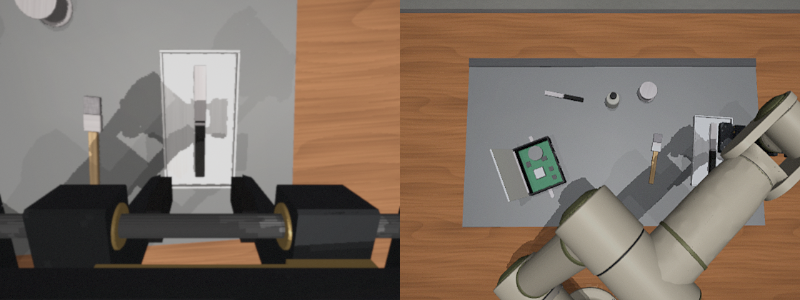

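Both views show the tool flat and clear of the tray walls, with its handle top at 28 mm and blade top at 17.6 mm. The cover is open, and the brush, spool and bottle haven't moved. Handing in.

```bash
python3 -c "
from h import *
print(robot.hand_in(), robot.state()['clock'])"
```

```text
the job is handed in; nothing more can be done
the job is handed in; nothing more can be done
```

The cover is fully open, the pry tool is lying flat in the tray, and I've handed the job in. The clock read about 15 s of the 59 s allowed at my last check. `hand_in` gave no verdict.

- **Levering:** I picked the larger pry tool, pushed its blade about 29 mm into the notch and swung the cover back on the blade tip. I stopped when the force rose to 15 N with no further movement. By the measured poses, the gripper stayed clear of the console throughout.
- **Putting down:** The tool met the tray floor at the expected height, pressing with 6–9 N, and I released it while it was resting there.

**Last checks:**
- **Cover:** It read about 109.6° from the side camera, and the reading held steady after I backed away. The stop is at 106°; I put the extra 3° down to the camera seeing the cover's outer face.
- **Tool:** The handle top was at 27.9 mm and the blade top at 17.6 mm, which is what lying flat on the tray floor should give. It was clear of the walls.
- **Bystanders:** The brush, spool and bottle were within about 3 pixels of where they started in the top camera.
- **Failed measurement:** My final blade outline also picked up the tray walls, so only its height was usable. The first tray fit from the top camera was too big as well, so I re-measured with the wrist camera.

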